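Aim the bench antenna at the whip

ROBOT

A 6-joint arm with a two-finger parallel gripper is mounted at the origin on a cart in front of the work surface, level with it; the furniture and walls round the work are solid. World frame = base frame: x ahead of the robot, y to its left, z up, the work surface at z = 0. Lengths are in mm, angles in rad, forces in N, time in s.
With the tool pointing down it reaches from about 300 to 825 mm from the base axis. Payload 5.4 kg.
Tool frame: the origin (TCP) lies midway between the tips of the shut fingers; the grasp point (between the pads) lies 19 mm behind it; z points along the fingers, y is the line along which they close (so a half turn about z gives the same grasp; the last joint's range is limited). The gripper opens to 92 mm and grips with 3 to 60 N. Pads are 20 mm wide; open, the fingers measure 128 mm over their backs; the gripper's body (75 mm by 189 mm) begins 69 mm behind the grasp point.
Start: joints at [0.978, 0.158, 1.597, -0, 1.386, -0.21], TCP at [214.782, 533.362, 214.601] pointing down, gripper open.
Joint ranges: [-2.91, 2.91], [-0.94, 2.29], [0.18, 2.7], [-1.29, 4.43], [0.17, 2.64], [-3, 3]. Speed limits (rad/s): [2.57, 2.57, 3.14, 3.14, 3.14, 3.14].

INTERFACE

Orientations are given as [roll, pitch, yaw] about the fixed x, y, z axes, in that order (R = Rz(yaw) Ry(pitch) Rx(roll)).
In Python, from station import read_state, camera, camera_params, job_done, find_in, place_of gives the robot as it stands. The module is installed in compiled form; this text tells all that it offers.
- The arm moves only by the tool servo_tool, never from a script. Its argument "motion" is a list of rows, each an object with "fingers": the finger opening in m, from 0 to 0.0919; "travel": the shift along the world's x, y, z in m, a list of three; "rot": the turn, a rotation vector about the world's x, y, z in degrees, a list of three. In form: [{"fingers": fingers, "travel": [dx, dy, dz], "rot": [ax, ay, az]}, ...]. A call has 1 to 20 rows; each row is the pose to reach, as a shift and turn from the pose commanded when the call began; what a row does not reach only later rows make up. A row lasts 1/8 s, in which the tool goes at most 62.5 mm and 10.7 degrees, less where a joint would pass 70% of its speed; a pose out of reach is approached as far as the arm can. A call with a gripper value outside its range is refused whole. The fingers move at their own pace and stop on an object; the grip force is fixed at half the most. Time passes only in rows, so rows that repeat a pose let the fingers close. It gives the time, the measured TCP pose, the force, the opening and the grip force at its end, in the units of the state.
- read_state(): the state, without advancing time (a new reading comes with each control period).
- camera(name): name is "side" or "top" or "wrist"; returns (picture, depth): 400x640x3 uint8, red, green, blue; 400x640 float32, mm along the optical axis (not along the pixel's ray), 0 where there is no reading.
- camera_params(name): a dict with "fx", "fy", "cx", "cy" (pixels), "cam_to_world" (4x4, takes a point from camera to world coordinates). Camera axes: x right, y down, z forward; pixel columns grow to the right and rows downward; lengths in mm; the calibration is good to about 2 mm. The wrist camera is an equidistant fisheye: a pixel r from the principal point sees the ray r / f radians off the axis. A picture is of the moment at which its call begins: read the wrist's pose just before it. camera_params takes no time and is no camera call; for the wrist camera it gives the pose at the moment of the call.
- job_done(): hands the job in; it is judged then, once.
Trained networks look in the newest picture that a camera, given by its name, has taken for a name from the list of things; names that differ only in an ending like _2 or _b are one class to them, and where a whole thing is asked for, a point or a joint stands for the part that bears it (a point fixed in the world has none). Each returns a list of dicts, best first, with "confidence" (0 to 1); they miss things now and then, are a little off and sometimes report something else, mostly with a low value. They report only what shows in the picture. A call takes as long as a camera call.
- find_in(camera, query): "at" ([x, y, z] in mm, in the coordinates of the camera as it stood for that picture, good to about 4 mm: the middle of the surface that is visible of it).
- place_of(camera, query): "at" ([x, y, z] in mm, in the coordinates of the camera as it stood for that picture, good to about 4 mm: a listed point, or the origin of a listed thing).
The state is a dict: "time_s": time; "qpos": joint angles; "qvel": joint speeds; "joint_torque": joint torques, N m; "tcp_pos": TCP position; "tcp_rot": TCP orientation; "wrist_force": force on the tool from outside, world axes, zero at the start; "ft_torque": the same for the moment, N m; "grip_width": finger opening in mm; "gripper_force": force on a finger pad.
Only numpy, scipy, OpenCV 4.12 (cv2) and the standard library are available. Lean on these libraries where they do the work, as an engineer would, in place of code of your own. Each camera call takes 0.05 s, during which the arm holds its last target. There are 200 camera calls.

TASK

Set up an antenna test: with one fingertip, gently push the red-gripped bar of the panel antenna round until the antenna's white front faces straight at the thin whip antenna on its round black foot. Only push - do not grip or lift anything; the stand must stay where it stands, the whip and the other things on the table must not be moved, and finish with the hand clear of everything.

Things in the scene. Friction and masses are not known exactly. Their poses are not given: they have to be found in the camera images.
- antenna_stand: loose bench stand of the panel antenna, about 0.95 kg in all: dark round foot 120 mm across and up to 18 high, mast 22 mm thick in its middle. Origin under the centre of the foot, z up. It stays put if the bar is pushed lightly (about 0.6 N at the grip is enough), and slides if pushed hard
- pan_head (a joint): turn of the antenna head about the upright mast, rad, counter-clockwise from above positive; 0 = the antenna faces along the stand body's x axis. Light friction: the head stays where it is left. Stops at -2.6 and 2.6. The head carries the panel in front and a level pan bar straight behind it
- mast_axis (a point): point on the mast's turning axis, 85 mm above the table
- bar_grip (a point): middle of the red round grip of the level pan bar; the grip is 18 mm thick, from 60 to 130 mm behind the mast axis, the bar before it 10 mm thick, nothing under the grip but the table. This point is 95 mm from the mast axis, 85 mm above the table; the antenna faces exactly away from it, along the line from here through mast_axis
- beam (a point): centre of the white front face, 53 mm before the mast axis and 95 mm above the table; the panel is 98 mm wide, 23 mm deep, from 44 to 146 mm above the table, orange mark on its top edge. Its x axis points the way the antenna faces, z up
- whip_foot (a point): centre of the whip antenna's foot, 10 mm above the table: loose black round foot 54 mm across with a thin upright whip, 300 mm high in all. Stands to the left or the right of the panel antenna
- parts_tin: shallow round tin, 63 across, height 26 mm; a bystander, to be left alone. Origin under its centre
- pine_block: bare pine offcut 60x110x38 mm; a bystander, to be left alone. Origin under its centre
- flashlight: black flashlight lying down, 33x101x33 mm; a bystander, to be left alone. Origin under its centre
- tape_measure: orange pocket tape measure 67x75x35 mm; a bystander, to be left alone. Origin under its centre
- fuse_box: little red fuse box with a clear lid 34x50x19 mm; a bystander, to be left alone. Origin under its centre

How it is judged:
By the outcome, as a careful person would: the job done as asked, in the order asked, and still so for the second after the job is handed in, with the robot touching nothing.
It also fails if it takes over 54 s, if anything falls off the work surface, if the arm or the gripper's body presses on something with over 40 N, if the wrist force passes 120 N, or if a joint passes its speed limit or range.

## Working session

There is one attempt and no reset: what is moved stays moved. The work goes in short steps, Python scripts to look and compute and a tool call to move; the robot and the scene stay as the last step left them, time stands still between calls to the robot, and variables do not carry over. Pictures are saved under pics/ and viewed, at most 10 in all, crops included, and the job is handed in when it is done.

Besides the shell and the picture viewer there is one more tool, called after "Request:" as name(argument=value, ...), one argument or row to a line, values as JSON. servo_tool: Moves the arm, as the interface text tells. Its arguments: {"type":"object","properties":{"motion":{"type":"array","items":{"type":"object","properties":{"fingers":{"type":"number"},"travel":{"type":"array","items":{"type":"number"}},"rot":{"type":"array","items":{"type":"number"}}}}}},"required":["motion"]}

```bash
mkdir -p pics
cat > h.py <<'E'
import numpy as np, cv2
from station import *
def look(cam, names, f=None):
    pic,d=camera(cam); P=camera_params(cam); M=np.array(P["cam_to_world"])
    if f: cv2.imwrite(f,pic[:,:,::-1])
    out={}
    for n in names:
        for r in place_of(cam,n)[:2]:
            w=(M@np.r_[r["at"],1])[:3]; out.setdefault(n,[]).append(w)
            print(cam,n,w.round(1),round(r["confidence"],2))
    return pic,d,P,M,out
E
python3 - <<'E'
from h import *
N=["antenna_stand","mast_axis","bar_grip","beam","whip_foot","parts_tin","pine_block","flashlight","tape_measure","fuse_box"]
for c in ("top","side"): look(c,N,f"pics/{c}.png")
s=read_state();print(s["time_s"],s["tcp_pos"],s["tcp_rot"],s["wrist_force"])
E
```

```text
top antenna_stand [ 545.4 -141.3    2.1] 0.83
top mast_axis [ 544.3 -137.8   87.4] 0.81
top bar_grip [508.2  93.8   1.8] 0.65
top bar_grip [ 449.2 -134.3   87.3] 0.62
top beam [ 596.6 -146.6   94.8] 0.85
top whip_foot [ 559.3 -393.3    8.1] 0.6
top parts_tin [509.6  93.    1.8] 0.92
top pine_block [ 3.882e+02  1.156e+02 -1.000e-01] 0.82
top flashlight [ 387.6 -320.    -0.4] 0.8
top tape_measure [689.9 -75.   -0.9] 0.85
top fuse_box [ 429.4 -453.8    4.1] 0.76
top fuse_box [ 391.4 -322.6   -0.4] 0.26
side antenna_stand [ 543.  -141.7    4.1] 0.65
side mast_axis [ 543.1 -138.7   84.5] 0.69
side bar_grip [ 448.4 -134.4   78.1] 0.69
side beam [ 598.9 -147.4   94.3] 0.82
side whip_foot [ 563.1 -397.5    7.5] 0.85
side parts_tin [509.8  93.2  -2. ] 0.58
side pine_block [386.8 120.7   3.7] 0.91
side flashlight [ 387.8 -326.8   -0.7] 0.71
side flashlight [ 5.41e+02 -1.41e+02  1.00e-01] 0.41
side tape_measure [689.9 -78.7  -1.9] 0.77
side fuse_box [ 429.7 -452.9    3.7] 0.39
side fuse_box [ 541.1 -136.6   84.5] 0.17
1.1 [214.80405499 533.36312924 214.61349976] [3.14155790e+00 4.33655870e-05 2.75879871e+00] [ 0.56445496 -0.89619379 -0.34428177]
```

View pics/top.png

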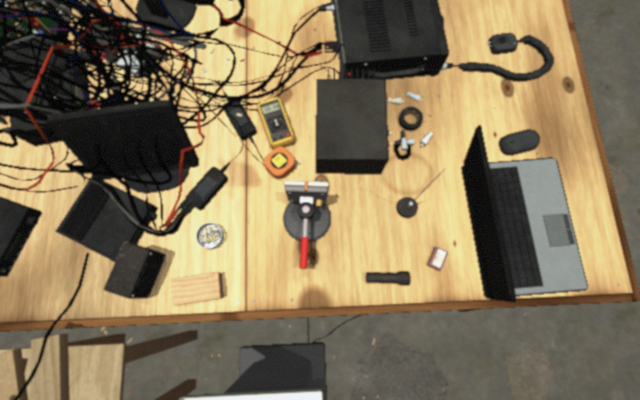

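View pics/side.png

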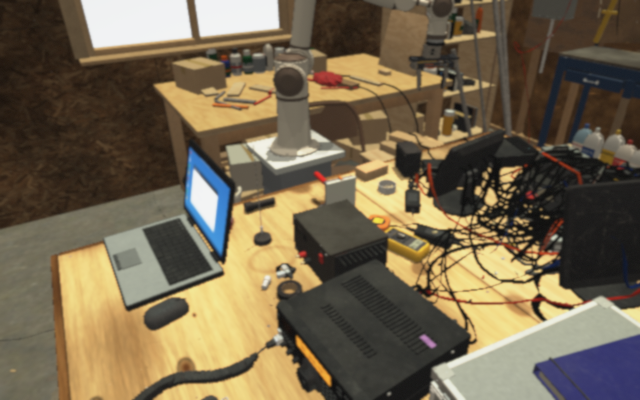

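The top view shows the panel at (306,188), the red bar at (304,250), and the whip foot at (406,207). The side view confirms this layout. The antenna faces roughly +x and the whip is at -y, so the bar must go clockwise. Next I'll measure the angle more finely.

```bash
cat >> h.py <<'E'
def cloud(cam):
    pic,d=camera(cam); P=camera_params(cam); M=np.array(P["cam_to_world"])
    v,u=np.mgrid[:400,:640]; X=np.stack([(u-P["cx"])/P["fx"]*d,(v-P["cy"])/P["fy"]*d,d,np.ones_like(d)],-1)@M.T
    return pic,X[...,:3],d>0
def angle(p):  # main axis direction, deg
    c=p[:,:2].mean(0); w=np.linalg.svd(p[:,:2]-c,full_matrices=False)[2][0]
    return c, np.degrees(np.arctan2(w[1],w[0]))
def measure():
    pic,X,ok=cloud("top"); hsv=cv2.cvtColor(pic,cv2.COLOR_RGB2HSV).astype(int)
    near=ok&(np.hypot(X[...,0]-544,X[...,1]+139)<150)
    red=near&((hsv[...,0]<8)|(hsv[...,0]>172))&(hsv[...,1]>150)&(X[...,2]>60)&(X[...,2]<110)
    top=near&(X[...,2]>135)&(X[...,2]<155)
    foot=ok&(np.hypot(X[...,0]-561,X[...,1]+395)<45)&(hsv[...,2]<80)&(X[...,2]>6)&(X[...,2]<30)
    disc=near&(X[...,2]>9)&(X[...,2]<27)&(np.hypot(X[...,0]-544,X[...,1]+139)<80)&(hsv[...,2]<110)
    for n,m in dict(red=red,top=top,foot=foot,disc=disc).items():
        if m.sum()>5:
            p=X[m]; c,a=angle(p); mid=(p.min(0)+p.max(0))/2
            print(n,m.sum(),"mean",p.mean(0).round(1),"mid",mid.round(1),"span",np.ptp(p,axis=0).round(),"axis",a.round(1))
E
python3 - <<'E'
from h import *
measure()
look("wrist",["mast_axis","bar_grip","whip_foot"])
E
```

```text
red 233 mean [ 449.8 -132.8   91.7] mid [ 448.9 -133.9   90.6] span [67. 20. 13.] axis 176.3
top 478 mean [ 585.1 -144.   143. ] mid [ 585.1 -144.   144. ] span [29. 97. 18.] axis -95.0
foot 236 mean [ 556.1 -386.    20.3] mid [ 558.7 -389.2   20.6] span [45. 45. 19.] axis -147.5
disc 1045 mean [ 535.3 -141.8   14.8] mid [ 535.8 -141.    15.5] span [ 99. 112.  13.] axis -97.2
```

Request:
servo_tool(
  motion=[
    {"fingers": 0,"travel": [0.02,-0.06,0.01],"rot": [0,0,4]},
    {"fingers": 0,"travel": [0.04,-0.12,0.01],"rot": [0,0,8]},
    {"fingers": 0,"travel": [0.06,-0.18,0.01],"rot": [0,0,12]},
    {"fingers": 0,"travel": [0.08,-0.24,0.01],"rot": [0,0,17]},
    {"fingers": 0,"travel": [0.1,-0.3,0.01],"rot": [0,0,17]},
    {"fingers": 0,"travel": [0.12,-0.36,0.01],"rot": [0,0,17]},
    {"fingers": 0,"travel": [0.14,-0.42,0.01],"rot": [0,0,17]},
    {"fingers": 0,"travel": [0.15,-0.48,0.01],"rot": [0,0,17]},
    {"fingers": 0,"travel": [0.17,-0.54,0.01],"rot": [0,0,17]},
    {"fingers": 0,"travel": [0.19,-0.6,0.01],"rot": [0,0,17]},
    {"fingers": 0,"travel": [0.21,-0.66,0.01],"rot": [0,0,17]},
    {"fingers": 0,"travel": [0.22,-0.7,0.01],"rot": [0,0,17]},
    {"fingers": 0,"travel": [0.225,-0.725,0.01],"rot": [0,0,17]},
    {"fingers": 0,"travel": [0.225,-0.725,0.01],"rot": [0,0,17]},
    {"fingers": 0,"travel": [0.225,-0.725,0.01],"rot": [0,0,17]},
  ],
)

```text
time_s: 3.22
tcp_pos: [439.6, -190.8, 224.5]
tcp_rot: [3.141, -0.0, 3.056]
wrist_force: [-0.1, -0.4, 0.4]
grip_width: 0.7
gripper_force: 0.0
```

Run:
```python
from h import *
look("wrist",["antenna_stand","mast_axis","bar_grip","beam","whip_foot"],"pics/w1.png")
look("top",["mast_axis","whip_foot"]); look("side",["mast_axis","whip_foot"])
```

```text
wrist antenna_stand [ 541.6 -139.3    1.5] 0.85
wrist mast_axis [ 432.4 -451.6    3.9] 0.17
wrist bar_grip [ 450.3 -134.8   90.3] 0.86
wrist whip_foot [ 560.  -390.8    9.7] 0.66
top whip_foot [ 558.2 -392.4    8.5] 0.42
side mast_axis [ 542.9 -140.1   84.7] 0.86
side mast_axis [ 448.1 -132.    80.8] 0.33
side whip_foot [ 559.9 -395.     9.7] 0.73
side whip_foot [510.6  94.5  -1.2] 0.63
```

View pics/w1.png

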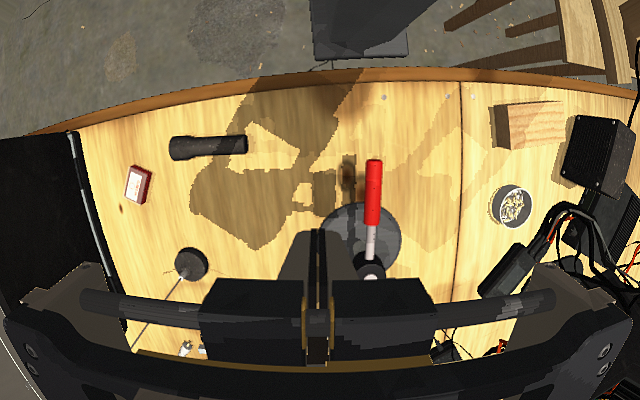

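The wrist view shows the red grip at (373,190), clear space where the fingertip will go down at (317,290), and the whip foot at (191,263). I'll go down beside the bar, and work out the arc waypoints.

Request:
servo_tool(
  motion=[
    {"fingers": 0,"travel": [0,0,-0.05],"rot": [0,0,0]},
    {"fingers": 0,"travel": [0,0,-0.1],"rot": [0,0,0]},
    {"fingers": 0,"travel": [0,0,-0.14],"rot": [0,0,0]},
    {"fingers": 0,"travel": [0,0,-0.155],"rot": [0,0,0]},
    {"fingers": 0,"travel": [0,0.01,-0.155],"rot": [0,0,0]},
    {"fingers": 0,"travel": [0,0.018,-0.155],"rot": [0,0,0]},
    {"fingers": 0,"travel": [0,0.022,-0.155],"rot": [0,0,0]},
    {"fingers": 0,"travel": [0,0.022,-0.155],"rot": [0,0,0]},
  ],
)

```text
time_s: 4.82
tcp_pos: [440.4, -169.7, 70.6]
tcp_rot: [-3.141, 0.002, 3.056]
wrist_force: [-0.0, 0.1, -0.2]
grip_width: 0.5
gripper_force: 0.0
```

Run:
```python
from h import *
s=read_state();print(s["time_s"],s["tcp_pos"].round(1) if hasattr(s["tcp_pos"],"round") else s["tcp_pos"],s["wrist_force"])
measure()
m=np.array([543,-139.5]); 
for phi in list(np.arange(176,90,-4)):
    a=np.radians(phi); u=np.array([np.cos(a),np.sin(a)]); t=np.array([np.sin(a),-np.cos(a)])
    print(phi,(m+102*u-27*t-s["tcp_pos"][:2]).round(1))
```

```text
4.825 [ 440.4 -169.7   70.6] [-0.03393129  0.12916167 -0.18023025]
red 15 mean [ 424.3 -127.7   92.2] mid [ 430.  -128.6   92.7] span [25.  9.  4.] axis -170.9
top 432 mean [ 586.  -143.9  143.2] mid [ 585.3 -144.   144.3] span [28. 97. 15.] axis -94.8
foot 240 mean [ 556.1 -386.    20.3] mid [ 558.9 -388.4   19.8] span [46. 46. 20.] axis -139.3
176 [-1.1 10.3]
172 [-2.2 17.6]
168 [-2.8 25. ]
164 [-2.9 32.3]
160 [-2.5 39.7]
156 [-1.6 47. ]
152 [-0.2 54.2]
148 [ 1.8 61.3]
144 [ 4.2 68.3]
140 [ 7.1 75. ]
136 [10.5 81.6]
132 [14.3 87.9]
128 [18.5 93.9]
124 [23.2 99.6]
120 [ 28.2 105. ]
116 [ 33.6 110. ]
112 [ 39.3 114.6]
108 [ 45.4 118.8]
104 [ 51.7 122.6]
100 [ 58.3 125.9]
96 [ 65.1 128.8]
92 [ 72.  131.2]
```

Request:
servo_tool(
  motion=[
    {"fingers": 0,"travel": [0,0.002,0],"rot": [0,0,0]},
    {"fingers": 0,"travel": [0,0.004,0],"rot": [0,0,0]},
    {"fingers": 0,"travel": [-0.001,0.006,0],"rot": [0,0,0]},
    {"fingers": 0,"travel": [-0.001,0.008,0],"rot": [0,0,0]},
    {"fingers": 0,"travel": [-0.001,0.01,0],"rot": [0,0,0]},
    {"fingers": 0,"travel": [-0.001,0.012,0],"rot": [0,0,0]},
    {"fingers": 0,"travel": [-0.002,0.014,0],"rot": [0,0,-1]},
    {"fingers": 0,"travel": [-0.002,0.016,0],"rot": [0,0,-2]},
    {"fingers": 0,"travel": [-0.0022,0.018,0],"rot": [0,0,-3]},
    {"fingers": 0,"travel": [-0.0024,0.02,0],"rot": [0,0,-4]},
    {"fingers": 0,"travel": [-0.0026,0.022,0],"rot": [0,0,-5]},
    {"fingers": 0,"travel": [-0.0028,0.024,0],"rot": [0,0,-6]},
  ],
)

```text
time_s: 6.38
tcp_pos: [437.1, -145.6, 69.6]
tcp_rot: [-3.142, 0.0, 2.95]
wrist_force: [0.1, -0.4, 0.3]
grip_width: 0.3
gripper_force: 0.2
```

Run:
```python
from h import *
print(read_state()["wrist_force"])
measure()
look("side",["antenna_stand","beam","bar_grip"])
```

```text
[ 0.05424149 -0.35029048  0.26490191]
top 478 mean [ 584.6 -147.8  143. ] mid [ 585.6 -149.1  143.5] span [37. 95. 16.] axis -100.1
foot 235 mean [ 556.2 -385.9   20.3] mid [ 558.7 -389.1   19.8] span [47. 45. 20.] axis -147.1
disc 121 mean [ 561.6 -179.6   14.3] mid [ 561.4 -177.3   15. ] span [37. 39. 11.] axis -122.0
side antenna_stand [ 542.8 -140.9    1.3] 0.87
side beam [ 598.5 -153.5   94.9] 0.87
side bar_grip [ 451.2 -122.8   83.2] 0.82
```

Contact is light, and the panel now faces about -10°. Continuing along the arc.

Request:
servo_tool(
  motion=[
    {"fingers": 0,"travel": [0,0.0025,0],"rot": [0,0,-2]},
    {"fingers": 0,"travel": [0,0.005,0],"rot": [0,0,-3.5]},
    {"fingers": 0,"travel": [0,0.0075,0],"rot": [0,0,-5]},
    {"fingers": 0,"travel": [0.0002,0.01,0],"rot": [0,0,-6]},
    {"fingers": 0,"travel": [0.0002,0.0125,0],"rot": [0,0,-7.5]},
    {"fingers": 0,"travel": [0.0003,0.015,0],"rot": [0,0,-8.5]},
    {"fingers": 0,"travel": [0.0006,0.0175,0],"rot": [0,0,-10]},
    {"fingers": 0,"travel": [0.0009,0.02,0],"rot": [0,0,-11.5]},
    {"fingers": 0,"travel": [0.0012,0.0225,0],"rot": [0,0,-13]},
    {"fingers": 0,"travel": [0.0016,0.025,0],"rot": [0,0,-14]},
    {"fingers": 0,"travel": [0.0021,0.0275,0],"rot": [0,0,-15.5]},
    {"fingers": 0,"travel": [0.0026,0.03,0],"rot": [0,0,-17]},
    {"fingers": 0,"travel": [0.0032,0.0325,0],"rot": [0,0,-18.5]},
    {"fingers": 0,"travel": [0.0039,0.035,0],"rot": [0,0,-19.5]},
    {"fingers": 0,"travel": [0.0046,0.0375,0],"rot": [0,0,-21]},
    {"fingers": 0,"travel": [0.0055,0.04,0],"rot": [0,0,-22.5]},
    {"fingers": 0,"travel": [0.0063,0.0425,0],"rot": [0,0,-24]},
    {"fingers": 0,"travel": [0.0073,0.045,0],"rot": [0,0,-25.5]},
    {"fingers": 0,"travel": [0.0085,0.048,0],"rot": [0,0,-27]},
    {"fingers": 0,"travel": [0.0099,0.051,0],"rot": [0,0,-29]},
  ],
)

```text
time_s: 9.12
tcp_pos: [446.9, -94.4, 69.6]
tcp_rot: [-3.142, -0.0, 2.443]
wrist_force: [0.5, -1.2, 0.6]
grip_width: 0.6
gripper_force: 0.2
```

Run:
```python
from h import *
print(read_state()["wrist_force"])
measure()
look("side",["antenna_stand","beam","bar_grip"])
```

```text
[ 0.51118128 -1.218062    0.637691  ]
top 470 mean [ 576.2 -166.1  143.2] mid [ 577.6 -166.8  144. ] span [72. 83. 17.] axis -128.1
foot 231 mean [ 556.  -385.6   20.5] mid [ 558.7 -388.4   19.4] span [46. 44. 21.] axis -150.0
disc 434 mean [ 546.  -156.9   14.4] mid [ 546.3 -144.9   15.5] span [108. 103.  13.] axis -131.6
side beam [ 585.3 -176.6   97.8] 0.69
side bar_grip [471.8 -80.8  82.2] 0.9
```

The panel faces -38° and the stand hasn't moved (mast still at about 543.5,-140.5). Continuing.

Request:
servo_tool(
  motion=[
    {"fingers": 0,"travel": [0.0011,0.0022,0],"rot": [0,0,-1.3]},
    {"fingers": 0,"travel": [0.0022,0.0044,0],"rot": [0,0,-2.7]},
    {"fingers": 0,"travel": [0.0034,0.0066,0],"rot": [0,0,-4]},
    {"fingers": 0,"travel": [0.0046,0.0087,0],"rot": [0,0,-5.3]},
    {"fingers": 0,"travel": [0.0059,0.0108,0],"rot": [0,0,-6.7]},
    {"fingers": 0,"travel": [0.0072,0.0129,0],"rot": [0,0,-8]},
    {"fingers": 0,"travel": [0.0086,0.0149,0],"rot": [0,0,-9.3]},
    {"fingers": 0,"travel": [0.01,0.0169,0],"rot": [0,0,-10.7]},
    {"fingers": 0,"travel": [0.0114,0.0189,0],"rot": [0,0,-12]},
    {"fingers": 0,"travel": [0.013,0.0208,0],"rot": [0,0,-13.3]},
    {"fingers": 0,"travel": [0.0145,0.0227,0],"rot": [0,0,-14.7]},
    {"fingers": 0,"travel": [0.0161,0.0246,0],"rot": [0,0,-16]},
    {"fingers": 0,"travel": [0.0178,0.0264,0],"rot": [0,0,-17.3]},
    {"fingers": 0,"travel": [0.0194,0.0282,0],"rot": [0,0,-18.7]},
    {"fingers": 0,"travel": [0.0211,0.03,0],"rot": [0,0,-20]},
    {"fingers": 0,"travel": [0.0229,0.0317,0],"rot": [0,0,-21.3]},
    {"fingers": 0,"travel": [0.0247,0.0334,0],"rot": [0,0,-22.7]},
    {"fingers": 0,"travel": [0.0265,0.035,0],"rot": [0,0,-24]},
    {"fingers": 0,"travel": [0.0284,0.0366,0],"rot": [0,0,-25.3]},
    {"fingers": 0,"travel": [0.0303,0.0381,0],"rot": [0,0,-26.7]},
  ],
)

```text
time_s: 11.88
tcp_pos: [477.3, -56.4, 69.6]
tcp_rot: [3.142, -0.0, 1.977]
wrist_force: [-0.9, 0.2, -0.1]
grip_width: 0.3
gripper_force: 0.2
```

Run:
```python
from h import *
print(read_state()["wrist_force"])
measure()
look("side",["antenna_stand","beam","bar_grip"])
```

```text
[-0.94146968  0.22339909 -0.10840869]
top 467 mean [ 561.5 -177.8  143.3] mid [ 563.  -177.9  143.6] span [89. 57. 16.] axis -153.6
foot 232 mean [ 556.  -386.    20.1] mid [ 558.4 -388.9   20.2] span [46. 44. 19.] axis -149.1
disc 951 mean [ 529.1 -136.5   14.9] mid [ 542.9 -142.1   15.5] span [114. 101.  13.] axis -153.7
side antenna_stand [ 544.7 -142.3    1.3] 0.9
side bar_grip [501.6 -56.   82.8] 0.84
```

Request:
servo_tool(
  motion=[
    {"fingers": 0,"travel": [0.0019,0.0015,0],"rot": [0,0,-1.3]},
    {"fingers": 0,"travel": [0.0039,0.0029,0],"rot": [0,0,-2.7]},
    {"fingers": 0,"travel": [0.0059,0.0043,0],"rot": [0,0,-4]},
    {"fingers": 0,"travel": [0.008,0.0057,0],"rot": [0,0,-5.3]},
    {"fingers": 0,"travel": [0.0101,0.007,0],"rot": [0,0,-6.7]},
    {"fingers": 0,"travel": [0.0122,0.0083,0],"rot": [0,0,-8]},
    {"fingers": 0,"travel": [0.0143,0.0095,0],"rot": [0,0,-9.3]},
    {"fingers": 0,"travel": [0.0165,0.0106,0],"rot": [0,0,-10.7]},
    {"fingers": 0,"travel": [0.0187,0.0117,0],"rot": [0,0,-12]},
    {"fingers": 0,"travel": [0.0209,0.0128,0],"rot": [0,0,-13.3]},
    {"fingers": 0,"travel": [0.0231,0.0138,0],"rot": [0,0,-14.7]},
    {"fingers": 0,"travel": [0.0254,0.0148,0],"rot": [0,0,-16]},
    {"fingers": 0,"travel": [0.0272,0.0155,0],"rot": [0,0,-17.3]},
    {"fingers": 0,"travel": [0.0289,0.0162,0],"rot": [0,0,-18.3]},
    {"fingers": 0,"travel": [0.0305,0.0168,0],"rot": [0,0,-19]},
    {"fingers": 0,"travel": [0.032,0.0173,0],"rot": [0,0,-20]},
    {"fingers": 0,"travel": [0.033,0.0177,0],"rot": [0,0,-20.7]},
    {"fingers": 0,"travel": [0.033,0.0177,0],"rot": [0,0,-20.7]},
  ],
)

```text
time_s: 14.38
tcp_pos: [510.3, -38.8, 69.6]
tcp_rot: [3.141, 0.0, 1.617]
wrist_force: [-0.2, 0.4, 0.4]
grip_width: 0.4
gripper_force: 0.1
```

Run:
```python
from h import *
print(read_state()["wrist_force"])
measure();measure()
look("side",["antenna_stand","mast_axis","bar_grip","whip_foot"])
look("top",["mast_axis","beam","whip_foot"],"pics/t2.png")
```

```text
[-0.22869218  0.41513877  0.40175998]
red 59 mean [534.8 -70.   91.6] mid [536.3 -67.9  91.3] span [16. 25. 11.] axis -63.0
top 466 mean [ 547.5 -181.7  143.4] mid [ 550.1 -181.7  143.4] span [98. 31. 16.] axis -173.5
foot 240 mean [ 556.2 -386.    20.5] mid [ 558.8 -389.    19.8] span [46. 45. 20.] axis -141.9
disc 978 mean [ 533.2 -128.3   14.6] mid [ 542.7 -132.2   17.7] span [113. 100.  17.] axis -162.3
red 58 mean [534.9 -69.9  91.3] mid [535.5 -69.   90.5] span [17. 23. 12.] axis -59.6
top 462 mean [ 547.3 -181.8  143.4] mid [ 549.8 -181.7  144. ] span [97. 31. 17.] axis -173.5
foot 233 mean [ 556.  -385.8   20.3] mid [ 559.  -388.9   20.3] span [46. 46. 19.] axis -149.1
disc 991 mean [ 533.3 -128.7   14.6] mid [ 542.7 -134.7   16.9] span [113. 105.  16.] axis -160.4
side antenna_stand [ 540.2 -142.9    1.8] 0.74
side mast_axis [ 540.2 -136.8   83.6] 0.6
side bar_grip [534.8 -48.1  80.4] 0.87
side whip_foot [ 560.1 -395.1   12. ] 0.76
top mast_axis [ 541.  -141.9   86.2] 0.61
top beam [ 549.7 -192.2   94.5] 0.75
top whip_foot [ 557.6 -393.3    9.2] 0.73
```

The panel faces -83.5° and the target is about -86.3°. I'll nudge it roughly 4.5 mm more, then back off and check.

Request:
servo_tool(
  motion=[
    {"fingers": 0,"travel": [0.001,0,0],"rot": [0,0,0]},
    {"fingers": 0,"travel": [0.002,0,0],"rot": [0,0,-0.5]},
    {"fingers": 0,"travel": [0.003,0.0005,0],"rot": [0,0,-1]},
    {"fingers": 0,"travel": [0.004,0.0005,0],"rot": [0,0,-1.5]},
    {"fingers": 0,"travel": [0.0045,0.0005,0],"rot": [0,0,-2]},
    {"fingers": 0,"travel": [0.0045,0.0005,0],"rot": [0,0,-2]},
    {"fingers": 0,"travel": [0.0045,0.0005,0],"rot": [0,0,-2]},
    {"fingers": 0,"travel": [-0.005,0.0005,0],"rot": [0,0,-2]},
    {"fingers": 0,"travel": [-0.025,0.0005,0],"rot": [0,0,-2]},
    {"fingers": 0,"travel": [-0.05,0.0005,0],"rot": [0,0,-2]},
    {"fingers": 0,"travel": [-0.08,0.03,0.01],"rot": [0,0,-2]},
    {"fingers": 0,"travel": [-0.1,0.06,0.04],"rot": [0,0,-2]},
    {"fingers": 0,"travel": [-0.12,0.09,0.08],"rot": [0,0,-2]},
    {"fingers": 0,"travel": [-0.14,0.13,0.12],"rot": [0,0,-2]},
    {"fingers": 0,"travel": [-0.14,0.17,0.14],"rot": [0,0,-2]},
    {"fingers": 0,"travel": [-0.14,0.2,0.14],"rot": [0,0,-2]},
    {"fingers": 0,"travel": [-0.14,0.2,0.14],"rot": [0,0,-2]},
  ],
)

```text
time_s: 17.05
tcp_pos: [369.6, 162.2, 209.6]
tcp_rot: [3.141, 0.0, 1.586]
wrist_force: [0.3, -0.3, 0.5]
grip_width: 0.6
gripper_force: 0.0
```

Run:
```python
from h import *
print(read_state()["wrist_force"])
measure();measure()
O={}
for k in range(3):
  for c in("side","top","wrist"):
    for n,v in look(c,["mast_axis","antenna_stand","beam","bar_grip","whip_foot"],"pics/%s3.png"%c)[4].items(): O.setdefault(n,[]).append(v[0])
for n,v in O.items(): print("MED",n,np.median(v,0).round(1))
im=cv2.imread("pics/top3.png")[150:300,230:450]; cv2.imwrite("pics/t3c.png",cv2.resize(im,None,fx=3.5,fy=3.5,interpolation=2))
```

```text
[ 0.29243084 -0.25459492  0.48621609]
red 193 mean [536.8 -47.2  91.8] mid [537.9 -45.9  90.9] span [16. 66. 12.] axis 93.2
top 459 mean [ 545.7 -181.8  143.5] mid [ 547.3 -181.8  143.6] span [97. 27. 15.] axis -175.9
foot 226 mean [ 555.9 -385.7   20.2] mid [ 558.8 -387.8   20.4] span [46. 44. 19.] axis -148.1
disc 704 mean [ 540.1 -129.7   14.8] mid [ 542.7 -134.7   16.4] span [114. 104.  15.] axis -162.9
red 195 mean [536.8 -47.1  92. ] mid [537.5 -45.9  91.3] span [16. 66. 14.] axis 92.9
top 464 mean [ 545.7 -181.8  143.4] mid [ 547.4 -181.8  143.3] span [96. 27. 16.] axis -176.0
foot 230 mean [ 556.  -385.8   20.4] mid [ 558.5 -389.    19.6] span [45. 45. 21.] axis -144.6
disc 707 mean [ 540.  -130.    14.8] mid [ 542.8 -134.8   17.7] span [114. 104.  17.] axis -161.8
side mast_axis [ 542.6 -140.7   80.9] 0.88
side beam [ 547.7 -196.4   94.9] 0.57
side bar_grip [541.7 -44.7  80.4] 0.57
side whip_foot [ 561.9 -391.9   10.5] 0.84
top mast_axis [ 545.  -138.8   85. ] 0.97
top antenna_stand [ 543.  -139.9    0.6] 0.63
top beam [ 547.9 -191.    95.7] 0.98
top bar_grip [537.5 -47.2  8
[... 831 characters left out ...]
 89.5] 0.88
side mast_axis [ 542.7 -138.1   84.8] 0.8
side mast_axis [ 550.9 -195.8   95. ] 0.48
side antenna_stand [ 540.6 -139.1    2.3] 0.64
side bar_grip [537.7 -45.8  82. ] 0.64
side whip_foot [ 559.9 -395.1    9.5] 0.71
side whip_foot [691.1 -76.9  -0. ] 0.65
top mast_axis [ 543.9 -142.6   85.5] 0.92
top antenna_stand [ 542.5 -137.2    3.4] 0.89
top beam [ 548.6 -194.    96.9] 0.96
top whip_foot [ 558.5 -394.     5.4] 0.65
wrist antenna_stand [ 542.5 -139.4    1.7] 0.76
wrist bar_grip [539.5 -48.5  87.7] 0.58
MED mast_axis [ 542.6 -140.    84.9]
MED beam [ 547.9 -193.    95.5]
MED bar_grip [538.7 -47.1  84.5]
MED whip_foot [ 560.2 -394.2    8.6]
MED antenna_stand [ 542.5 -139.4    1.8]
```

View pics/t3c.png

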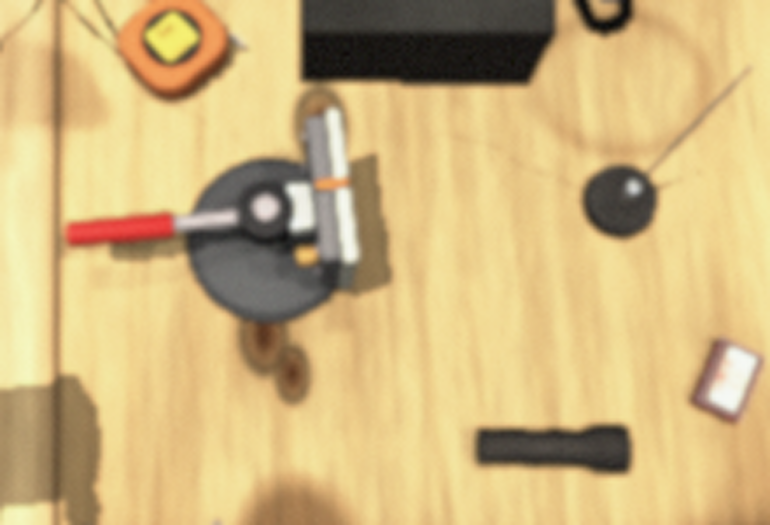

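The view shows the bar on the left at (120,228), the panel's white front at (340,190) and the whip foot at (620,200) all in line. The panel's measured facing is -86° to -87° against a target of -86.0°. The stand hasn't moved and the hand is clear.

```bash
python3 -c "
from station import *
print(job_done())"
```

```text
the job is handed in; nothing more can be done
None
```

The antenna now faces the whip, measured at -86° to -87° against a target of -86°; the stand and whip measured where they started, the hand is clear, and the job was handed in at about 18–19 s of the 54 s limit.

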